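# Refit the cooker's knob on its D spindle and hold it in at the lighting position

### The job

The control knob of the little green gas cooker has been washed: fit it back on the bare brass spindle, turned so that its D-shaped socket matches the flat of the spindle, and push it fully home. Then, as when lighting the ring, press the knob right in against its spring, turn it anticlockwise as far as it goes, to the big red flame mark, and finish like that, still gripping the knob and keeping it pressed right in. Leave everything else on the worktop where it is.

Things in the scene. Friction and masses are not known exactly. Their poses are not given: they have to be found in the camera images.
- knob_grip (a point): Loose black knob, upright on the worktop left or right of the cooker, 38 mm tall, 120 g: round skirt 46 mm across, 6 mm high; on it a bar grip 44 mm long (x), 24 wide (y), 6 to 38 mm above the underside. Point: on the axis, 19 mm above the underside. x points to the bar's end with the white pointer line, at the start ahead of or to the left of the robot (yaw -0.25 to 1.4); z up.
- knob_socket (a point): Roof of the knob's socket, on its axis, 18 mm above the knob's underside; axes as knob_grip. The socket opens below, 18 mm deep, D-shaped, 13.2 mm across, its flat 2.4 mm from the axis on the side away from the pointer (-x): 0.4 mm clearance at the flat, 0.6 round it. Knob fully home: this point on spindle_tip, knob x along spindle x (0.15 rad of play).
- knob_pointer (a point): Outer end of the knob's white pointer line: 22 mm from the axis along the knob's x, 36 mm above the underside.
- spindle_tip (a point): Top of the cooker's upright brass spindle, on its axis, 27 mm above the deck at rest. D-shaped, 12 mm across, flat 2 mm from the axis on its -x side; the top 3 mm taper by 1.6 mm in radius. x turns with the spindle; at off it points to the cooker's back, to the white dot on the black dial. With the knob home and not pressed, its underside is 9 mm above the deck.
- gas_valve (a joint): How far the spindle is pushed in (down), m: 0 at rest, 0.006 right in (solid stop). A spring pushes it out, 6 N at rest, 10 N right in.
- spindle (a joint): How far the spindle is turned, rad: 0 off, growing anticlockwise seen from above, 1.25 at the stop (big red flame mark). A catch blocks it at off unless it is pushed in over 4 mm; else it turns lightly and stays where left. Through the play in the socket the knob turns 0.05 to 0.2 rad more than the spindle.
- cooker: Cooker, does not move: 270 mm deep (x, to its back), 290 wide (y, to its left), green, steel deck 68 mm above the worktop. Origin under its centre. Spindle at x -88, y -94 mm, near the front right corner. Burner at x 12, y 42 mm; its pan support reaches 95 mm round that point and 95 mm above the worktop. The cartridge cover behind the dial stands 3 mm above the deck.
- salt_shaker: salt shaker, grey and clear, 44 mm across, 90 mm tall; stands on the worktop on whichever side of the cooker the knob is not; origin at its foot; a bystander, as are all below
- spice_1: red-capped spice jar, 45 mm across, 106 mm tall, left rear; origin at its foot
- spice_2: red-capped spice jar like spice_1, next to it
- spice_3: red-capped spice jar like spice_1, nearest the cooker
- honey_jar: honey jar with green lid, 74 mm across, 84 mm tall, at the left; origin at its foot
- dish_brush: green dish brush, 269 mm long, 62 mm tall, lying at the right; origin under its centre

How it is judged:
On the way, in this order (a step that is already met when the one before it is completed fails the run):
1. the knob is lifted clear of the worktop in the fingers (height (world z) of knob_grip above 0.06 m and contact force between the fingers and knob above 2 N), for 0.2 s.
2. the knob is home on the spindle and pressed in with the valve still off, or only just turning (z of knob_socket in the frame of spindle_tip between -0.004 and 0.003 m and horizontal distance between knob_socket and spindle_tip below 0.003 m and x of knob_pointer in the frame of spindle_tip above 0.016 m and angle between knob_socket's own z axis and vertical below 0.12 rad and value of joint gas_valve above 0.004 m and value of joint spindle below 0.5 rad), for 0.1 s.
At the end, for the whole second after the job is handed in: Through the last second: knob home on the spindle (socket roof within 3 mm of the tip sideways, at most 3 mm above it, upright, pointer end over 16 mm out along the spindle's x), spindle in by over 4 of 6 mm and turned over 1.0 of 1.25 rad, fingers pressing on the knob with over 2 N (z of knob_socket in the frame of spindle_tip between -0.004 and 0.003 m and horizontal distance between knob_socket and spindle_tip below 0.003 m and x of knob_pointer in the frame of spindle_tip above 0.016 m and angle between knob_socket's own z axis and vertical below 0.12 rad and value of joint gas_valve above 0.004 m and value of joint spindle above 1 rad and contact force between the fingers and knob above 2 N); the arm keeps its last pose, push and grip.
It fails at once if another thing on the worktop is shifted by more than 30 mm (distance of any of salt_shaker, spice_1, spice_2, spice_3, honey_jar, dish_brush from where it was at the start of the episode above 0.03 m).
It also fails if it takes over 58 s, if anything falls off the work surface, if the arm or the gripper's body presses on something with over 40 N, if the wrist force passes 120 N, or if a joint passes its speed limit or range.

### The arm

A 6-joint arm with a two-finger parallel gripper is mounted at the origin on a cart in front of the work surface, level with it; the furniture and walls round the work are solid. World frame = base frame: x ahead of the robot, y to its left, z up, the work surface at z = 0. Lengths are in m, angles in rad, forces in N, time in s.
With the tool pointing down it reaches from about 0.35 to 0.85 m from the base axis. Payload 8.1 kg.
Tool frame: the origin (TCP) lies on the centre line of the jaws, within the pads' length; the fingertips stand ahead of it and the grasp point (between the pads) lies 3 mm ahead of it (r.tip_reach is the z of the fingertips in the tool frame, in m); z points along the fingers, y is the line along which they close (so a half turn about z gives the same grasp; the last joint's range is limited). The gripper opens to 93 mm and grips with 3 to 60 N. Pads are 15 mm wide; open, the fingers measure 128 mm over their backs; the gripper's body (75 mm by 188 mm) begins 65 mm behind the grasp point.
Start: joints at [-1.411, 0.13, 1.488, -0, 1.523, -0.085], TCP at [0.145, -0.582, 0.215] pointing down, gripper open.
Joint ranges: [-2.96, 2.96], [-0.89, 2.26], [0.02, 2.5], [-1.34, 4.48], [0, 2.73], [-2.66, 2.66]. Speed limits (rad/s): [2.39, 2.39, 2.79, 3.14, 3.14, 3.14].

### API

Orientations are given as a unit quaternion [w, x, y, z].
In Python, from station import r gives the robot as it stands.
- The arm moves only by the tool carry_out, never from a script. Its argument "plan" is a list that holds one entry, the list of rows, each a list of 7 numbers: the shift along the world's x, y, z in cm, then the turn, a rotation vector about the world's x, y, z in rad, then the finger opening in cm, from 0 to 9.3. A call has 1 to 10 rows; each row is the pose to reach, as a shift and turn from the pose commanded when the call began; what a row does not reach only later rows make up. A row lasts 1/10 s, in which the tool goes at most 50 mm and 8.59 degrees, less where a joint would pass 70% of its speed; a pose out of reach is approached as far as the arm can. A call with a gripper value outside its range is refused whole. The fingers move at their own pace and stop on an object; "force" is the grip in N (left out, the last holds). Time passes only in rows, so rows that repeat a pose let the fingers close. It gives the time, the measured TCP pose, the force, the opening and the grip force at its end, in the units of the state.
- r.state(): the state, without advancing time (a new reading comes with each control period).
- r.capture(name): name is "side" or "top" or "wrist"; returns the picture (384x512x3 uint8, red, green, blue); there is no depth.
- r.calibration(name): a dict with "fx", "fy", "cx", "cy" (pixels), "rvec" (rotation vector, rad) and "tvec" (3), from world to camera coordinates, as OpenCV has them. Camera axes: x right, y down, z forward; pixel columns grow to the right and rows downward; lengths in m; the calibration is good to about 2 mm. A picture is of the moment at which its call begins: read the wrist's pose just before it. calibration takes no time and is no camera call; for the wrist camera it gives the pose at the moment of the call.
- r.hand_in(): hands the job in; it is judged then, once.
The state is a dict: "clock": time; "qpos": joint angles; "joint_vel": joint speeds; "tau": joint torques, N m; "tcp_pos": TCP position; "tcp_rot": TCP orientation; "contact_force": force on the tool from outside, world axes, zero at the start; "torque": the same for the moment, N m; "finger_gap": finger opening in m; "grip_force": force on a finger pad.
Only numpy, scipy, OpenCV 4.12 (cv2) and the standard library are available. Lean on these libraries where they do the work, as an engineer would, in place of code of your own. Each camera call takes 0.05 s, during which the arm holds its last target. There are 200 camera calls.

## Working session

There is one attempt and no reset: what is moved stays moved. The work goes in short steps, Python scripts to look and compute and a tool call to move; the robot and the scene stay as the last step left them, time stands still between calls to the robot, and variables do not carry over. Pictures are saved under pics/ and viewed, at most 10 in all, crops included, and the job is handed in when it is done.

Besides the shell and the picture viewer there is one more tool, called after "Call:" by a JSON object that holds its "api" and its "payload". carry_out: Moves the arm, as the interface text tells. Its arguments: {"type":"object","properties":{"plan":{"type":"array","items":{"type":"array","items":{"type":"array","items":{"type":"number"}}}},"force":{"type":"number"}},"required":["plan"]}

```bash
ls; mkdir -p pics; python3 - <<'E'
from station import r
import cv2,numpy as np
for n in("top","side"):
    im=r.capture(n); cv2.imwrite(f"pics/{n}0.png",im[:,:,::-1]); c=r.calibration(n); print(n,c)
print(r.tip_reach, r.state())
E
```

```text
pics
top {'fx': 376.098589812341, 'fy': 376.098589812341, 'cx': 249.31754410879023, 'cy': 196.88375029286408, 'rvec': array([ 2.16240295, -2.10600834,  0.12593041]), 'tvec': array([0.07523022, 0.54317308, 1.17815144])}
side {'fx': 413.6651113420482, 'fy': 413.6651113420482, 'cx': 254.94954679385492, 'cy': 189.9344911996635, 'rvec': array([ 0.51566129, -2.43083853,  1.5530199 ]), 'tvec': array([0.51179879, 0.16236806, 1.17071294])}
0.022 {'clock': 0.1, 'qpos': array([-1.41141612e+00,  1.31109663e-01,  1.48912462e+00,  7.02250879e-05,
        1.52300057e+00, -8.53917841e-02]), 'joint_vel': array([ 0.00073745,  0.00043109, -0.00314001, -0.0009036 , -0.00087837,
       -0.0018821 ]), 'tau': array([-3.43321062e-04, -5.61344147e+01, -4.93092227e+01,  7.68477051e-02,
        2.92020023e-02, -4.92926779e-05]), 'tcp_pos': array([ 0.14537398, -0.58160729,  0.21390313]), 'tcp_rot': array([-8.21835971e-04,  9.92520051e-01,  1.22078966e-01,  4.67801801e-06]), 'contact_force': array([-0.40602418, -0.41168162, -0.91561632]), 'torque': array([-0.0090104 ,  0.00329277, -0.0416335 ]), 'grip_force': 0.0, 'finger_gap': 0.09286458513831075}
```

View pics/top0.png

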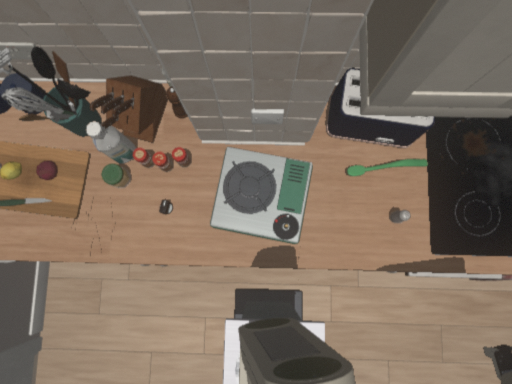

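View pics/side0.png

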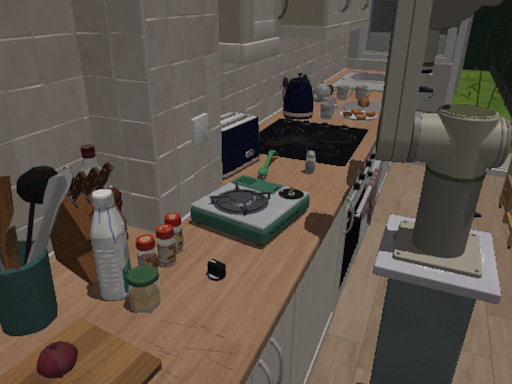

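The top view shows the knob at about (166,207), the dial and spindle at about (286,226), and the shaker at (400,215). In the side view the knob is at about (216,269).

```bash
cat > h.py <<'E'
import cv2,numpy as np
from scipy.spatial.transform import Rotation as R
def cast(c,uv,z):
    "pixel -> world point on plane z"
    M=R.from_rotvec(c["rvec"]).as_matrix(); o=-M.T@c["tvec"]
    d=M.T@np.array([(uv[0]-c["cx"])/c["fx"],(uv[1]-c["cy"])/c["fy"],1]); return o+d*(z-o[2])/d[2]
def project(c,p):
    q=R.from_rotvec(c["rvec"]).apply(p)+c["tvec"]; return [c["fx"]*q[0]/q[2]+c["cx"],c["fy"]*q[1]/q[2]+c["cy"]]
E
python3 - <<'E'
from station import r
from h import *
c=r.calibration("top"); im=cv2.imread("pics/top0.png")
g=lambda p,z:print(p,z,cast(c,p,z).round(4))
g((166,207),.03); g((286,226),.095)
for p in((228,148),(312,161),(300,242),(212,228)): g(p,.068)
for p in((180,155),(400,215)): g(p,.1)
a=cv2.resize(im[192:222,146:186],None,fx=10,fy=10,interpolation=2)
b=cv2.resize(im[211:241,266:306],None,fx=10,fy=10,interpolation=2)
cv2.imwrite("pics/crop0.png",np.hstack([a,b]))
w=r.calibration("wrist"); M=R.from_rotvec(w["rvec"]).as_matrix(); print("wristcam pos",-M.T@w["tvec"],"axes",M, w["fx"])
E
```

```text
(166, 207) 0.03 [0.5023 0.3615 0.03  ]
(286, 226) 0.095 [ 0.4461 -0.0264  0.095 ]
(228, 148) 0.068 [0.6948 0.1621 0.068 ]
(312, 161) 0.068 [ 0.6578 -0.1083  0.068 ]
(300, 242) 0.068 [ 0.3995 -0.0724  0.068 ]
(212, 228) 0.068 [0.4356 0.203  0.068 ]
(180, 155) 0.1 [0.66   0.3095 0.1   ]
(400, 215) 0.1 [ 0.4882 -0.3699  0.1   ]
wristcam pos [ 0.21584169 -0.56372196  0.38371255] axes [[ 0.24144755 -0.97041215 -0.00182624]
 [-0.93666795 -0.23354282  0.26098067]
 [-0.25368532 -0.06130256 -0.9653423 ]] 329.39529133010825
```

View pics/crop0.png

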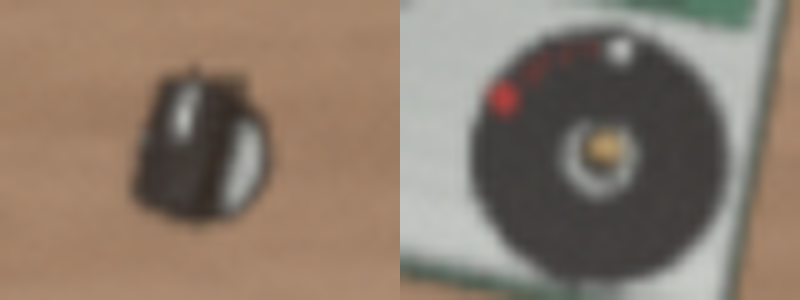

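The crop shows the pointer at the far end of the bar, so the knob's yaw is slightly negative. The dial's white dot is at the back of the dial. I'll move over the spindle first and look with the wrist camera.

Call:
{"api": "carry_out", "payload": {"plan": [[[5,9,4,0,0,-0.1,9.3],[10,18,6,0,0,-0.2,9.3],[15,27,6,0,0,-0.3,9.3],[20,36,6,0,0,-0.37,9.3],[25,45,6,0,0,-0.37,9.3],[29,55,3,0,0,-0.37,9.3],[29,55,3,0,0,-0.37,9.3],[29,55,3,0,0,-0.37,9.3],[29,55,3,0,0,-0.37,9.3],[29,55,3,0,0,-0.37,9.3]]]}}

```text
clock: 1.1
tcp_pos: [0.3777, -0.144, 0.2495]
tcp_rot: [0.0, 0.998, -0.063, 0.0]
contact_force: [0.9, -0.9, -0.1]
finger_gap: 0.0931
grip_force: 0.0
```

Call:
{"api": "carry_out", "payload": {"plan": [[[5.5,11.5,0,0,0,0,9.3],[5.5,11.5,0,0,0,0,9.3],[5.5,11.5,0,0,0,0,9.3],[5.5,11.5,0,0,0,0,9.3],[5.5,11.5,0,0,0,0,9.3]]]}}

```text
clock: 1.6
tcp_pos: [0.4322, -0.0307, 0.2494]
tcp_rot: [0.0, 0.998, -0.062, -0.001]
contact_force: [0.1, -0.6, 0.0]
finger_gap: 0.0929
grip_force: 0.0
```

```bash
python3 - <<'E'
from station import r
import cv2,pickle
s=r.state(); c=r.calibration("wrist"); im=r.capture("wrist"); print(s["tcp_pos"],s["qpos"],s["joint_vel"].round(3))
pickle.dump(c,open("w1.pkl","wb")); cv2.imwrite("pics/w1.png",im[:,:,::-1])
E
```

```text
[ 0.43216539 -0.03066384  0.24936611] [-1.88894584e-01 -3.45812868e-01  1.86816013e+00 -4.44593842e-04
  1.62026089e+00  1.50508290e+00] [-0.039 -0.011  0.005 -0.002  0.001 -0.005]
```

View pics/w1.png

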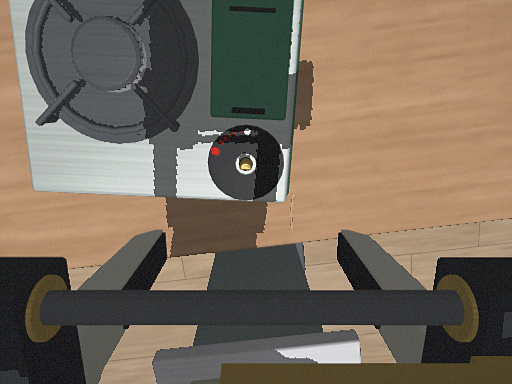

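The wrist picture shows the dial centred at about (246,163), brass at (246,164), the white dot at (248,131) and the red mark at (216,152). Next I'll measure them.

```bash
python3 - <<'E'
from h import *
import pickle
c=pickle.load(open("w1.pkl","rb")); im=cv2.imread("pics/w1.png"); 
x0,y0=200,115; roi=im[y0:210,x0:292]; hsv=cv2.cvtColor(roi,cv2.COLOR_BGR2HSV).astype(int); H,S,V=hsv[...,0],hsv[...,1],hsv[...,2]
def blobs(m,n):
    k,l,st,ce=cv2.connectedComponentsWithStats(m.astype(np.uint8))
    for i in range(1,k):
        if st[i,4]>6: print(n,st[i],ce[i]+[x0,y0])
blobs((H>12)&(H<32)&(S>90)&(V>70),"brass")
blobs(((H<8)|(H>172))&(S>120)&(V>90),"red")
blobs((V>150)&(S<50),"white")
dark=((V<75)&(S<60)).astype(np.uint8)
cn,_=cv2.findContours(dark,cv2.RETR_EXTERNAL,cv2.CHAIN_APPROX_NONE); k=max(cn,key=cv2.contourArea)
e=cv2.fitEllipse(cv2.convexHull(k)); print("dial",np.array(e[0])+[x0,y0],e[1],cast(c,np.array(e[0])+[x0,y0],.07))
for p in((246,164),(248,131.5),(216,152)):print(p,[cast(c,p,z)[:2].round(4) for z in(.07,.095)])
for p in((33,190),(287,202),(302,0),(290,150)):print(p,cast(c,p,.068).round(4))
cv2.imwrite("pics/crop1.png",cv2.resize(roi,None,fx=6,fy=6,interpolation=0))
E
```

```text
brass [ 40  43  11  12 109] [245.2293578  164.23853211]
brass [  0  45  92  50 648] [254.3595679  202.40277778]
red [24 22  3  3  7] [225.28571429 138.        ]
red [20 26  4  4  8] [221.5   142.375]
red [10 32 10  9 66] [214.96969697 150.68181818]
white [ 0 15 23  6 74] [210.04054054 132.54054054]
white [44 15  7  5 23] [247.08695652 132.        ]
white [  0  27  39  58 759] [208.3201581  176.83794466]
white [ 76  29  14  58 385] [282.78441558 177.44155844]
white [ 36  40  20  19 134] [246.23134328 165.61940299]
dial [245.52837753 161.90718079] (74.99658203125, 75.81558227539062) [ 0.44918796 -0.02568205  0.07      ]
(246, 164) [array([ 0.4469, -0.0259]), array([ 0.451 , -0.0268])]
(248, 131.5) [array([ 0.4805, -0.0323]), array([ 0.4822, -0.0328])]
(216, 152) [array([0.4635, 0.004 ]), array([0.4665, 0.0009])]
(33, 190) [0.4469 0.21   0.068 ]
(287, 202) [ 0.3987 -0.0655  0.068 ]
(302, 0) [ 0.5959 -0.0988  0.068 ]
(290, 150) [ 0.4557 -0.0742  0.068 ]
```

View pics/crop1.png

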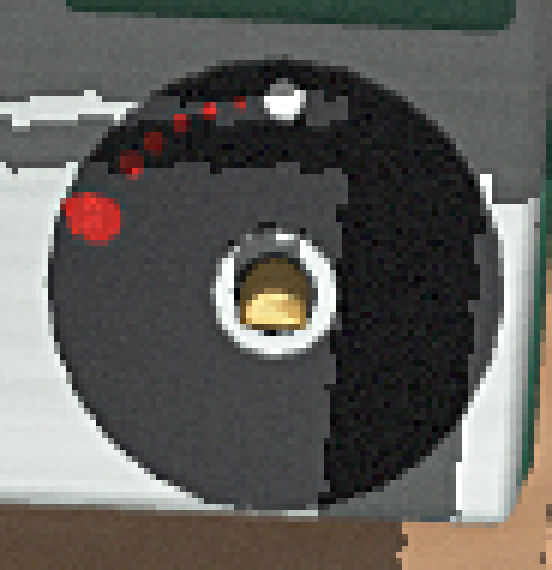

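Call:
{"api": "carry_out", "payload": {"plan": [[[-4.5,0.5,-8,0,0,-0.04,9.3],[-4.5,0.5,-8,0,0,-0.04,9.3],[-4.5,0.5,-8,0,0,-0.04,9.3],[-4.5,0.5,-8,0,0,-0.04,9.3],[-4.5,0.5,-8,0,0,-0.04,9.3]]]}}

```text
clock: 2.15
tcp_pos: [0.39, -0.0271, 0.1732]
tcp_rot: [0.0, 0.997, -0.083, 0.003]
contact_force: [0.4, -0.3, 0.3]
finger_gap: 0.0932
grip_force: 0.0
```

```bash
python3 - <<'E'
from station import r
from h import *
import pickle
s=r.state(); c=r.calibration("wrist"); im=r.capture("wrist")[:,:,::-1].copy(); print(s["tcp_pos"],s["joint_vel"].round(3))
pickle.dump((c,s),open("w2.pkl","wb")); cv2.imwrite("pics/w2.png",im)
u,v=map(int,project(c,[.448,-.026,.08])); print(u,v, -R.from_rotvec(c["rvec"]).inv().apply(c["tvec"]))
a=im[max(v-55,0):v+55,u-55:u+55]; print(max(v-55,0),u-55,a.shape)
cv2.imwrite("pics/crop2.png",cv2.resize(a,None,fx=5,fy=5,interpolation=0))
E
```

```text
[ 0.3900408  -0.02713624  0.17317815] [ 0.01   0.004 -0.021  0.002 -0.003  0.001]
238 128 [ 0.46070038 -0.03826399  0.34338867]
73 183 (110, 110, 3)
```

View pics/crop2.png

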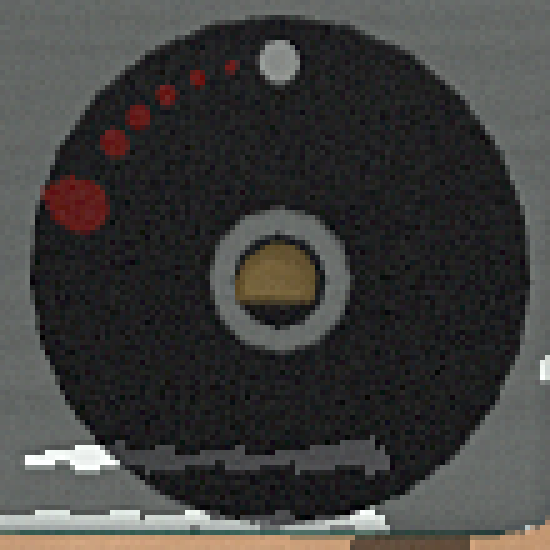

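The crop shows the dial centred at (280,268), the collar at (280,280), the brass D at about (278,281) with its flat horizontal at the bottom, and the white dot at (280,61).

```bash
python3 - <<'E'
from h import *
import pickle
c,s=pickle.load(open("w2.pkl","rb"))
f=lambda x,y,z:print((x,y),cast(c,(183+x/5-.5,73+y/5-.5),z).round(4))
f(278,281,.092); f(280.5,280,.072); f(280,268,.069); f(280,61,.069); f(78,205,.069)
f(278,302,.095); f(278,240,.092); f(236,302,.095); f(312,302,.095)
print("tool yaw",R.from_quat(np.roll(s["tcp_rot"],-1)).as_matrix()[:,0])
E
```

```text
(278, 281) [ 0.4487 -0.0261  0.092 ]
(280.5, 280) [ 0.4478 -0.0256  0.072 ]
(280, 268) [ 0.4496 -0.0257  0.069 ]
(280, 61) [ 0.4811 -0.0314  0.069 ]
(78, 205) [0.4648 0.0047 0.069 ]
(278, 302) [ 0.4458 -0.0258  0.095 ]
(278, 240) [ 0.4546 -0.0272  0.092 ]
(236, 302) [ 0.4468 -0.0196  0.095 ]
(312, 302) [ 0.445  -0.0307  0.095 ]
tool yaw [ 0.98617355 -0.1656207   0.0056139 ]
```

Call:
{"api": "carry_out", "payload": {"plan": [[[0,5,5,0,0,0,9.3],[2,10,7,0,0,0,9.3],[3,15,7,0,0,0,9.3],[4,20,7,0,0,0,9.3],[5,25,6,0,0,0,9.3],[5,30,4,0,0,0,9.3],[5,35,2,0,0,0,9.3],[5,38,1,0,0,0,9.3],[5,38,0,0,0,0,9.3],[5,38,0,0,0,0,9.3]]]}}

```text
clock: 3.2
tcp_pos: [0.4374, 0.3564, 0.169]
tcp_rot: [0.0, 0.997, -0.081, -0.0]
contact_force: [-0.3, -0.4, -0.2]
finger_gap: 0.0928
grip_force: 0.0
```

```bash
python3 - <<'E'
from station import r
from h import *
import pickle
s=r.state(); c=r.calibration("wrist"); im=r.capture("wrist")[:,:,::-1].copy(); print(s["tcp_pos"],s["qpos"],s["joint_vel"].round(3))
pickle.dump((c,s),open("w3.pkl","wb")); cv2.imwrite("pics/w3.png",im)
u,v=map(int,project(c,[.502,.361,.03])); print(u,v, -R.from_rotvec(c["rvec"]).inv().apply(c["tvec"]))
a=im[max(v-60,0):v+60,u-60:u+60]; print(max(v-60,0),u-60,a.shape)
cv2.imwrite("pics/crop3.png",cv2.resize(a,None,fx=5,fy=5,interpolation=0))
E
```

```text
[0.43744659 0.35644231 0.1689849 ] [5.92629167e-01 6.07564261e-02 1.64643895e+00 3.35991762e-04
 1.43533010e+00 2.32547645e+00] [-0.048 -0.059  0.014 -0.017  0.039 -0.03 ]
235 118 [0.5092638  0.34545692 0.3387633 ]
58 175 (120, 120, 3)
```

View pics/crop3.png

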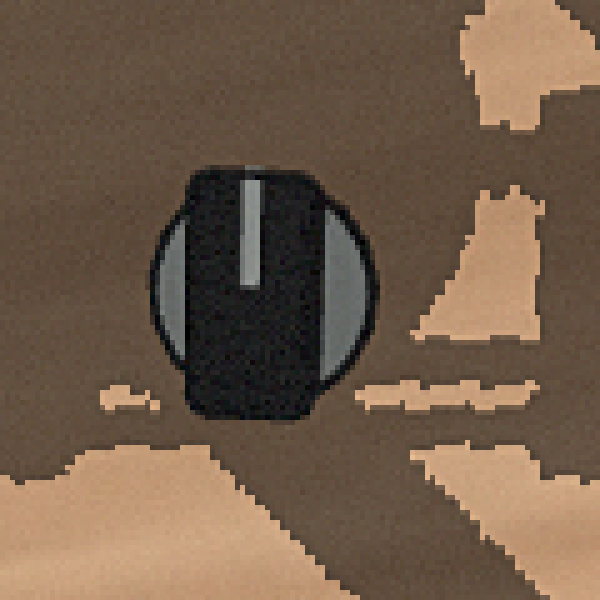

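The crop shows the pointer line running from (251,180) to (250,285), the bar spanning 186–324 by 168–418, and the skirt circle spanning 150–378.

```bash
python3 - <<'E'
from h import *
import pickle
c,s=pickle.load(open("w3.pkl","rb"))
f=lambda x,y,z:print((x,y),z,cast(c,(175+x/5-.5,58+y/5-.5),z).round(4))
f(253,180,.038);f(250,285,.038)
for p in((188,270),(324,270)): f(*p,.038)
for p in((252,168),(252,418)): f(*p,.038)
for p in((150,285),(378,285),(264,285)): f(*p,.006)
# skirt circle: fit to rim pts at z=.006
P=np.array([cast(c,(175+x/5-.5,58+y/5-.5),.006)[:2] for x,y in((152,285),(160,240),(178,212),(180,358),(158,320),(376,295),(365,245),(335,205),(362,345),(330,382))])
A=np.c_[2*P,np.ones(len(P))];q=np.linalg.lstsq(A,(P**2).sum(1),rcond=None)[0];print("circle",q[:2],np.sqrt(q[2]+q[:2]@q[:2]))
print(R.from_quat(np.roll(s["tcp_rot"],-1)).as_matrix()[:,0])
E
```

```text
(253, 180) 0.038 [0.5244 0.3662 0.038 ]
(250, 285) 0.038 [0.507  0.3699 0.038 ]
(188, 270) 0.038 [0.5113 0.3803 0.038 ]
(324, 270) 0.038 [0.5074 0.3566 0.038 ]
(252, 168) 0.038 [0.5264 0.366  0.038 ]
(252, 418) 0.038 [0.484  0.3739 0.038 ]
(150, 285) 0.006 [0.5099 0.3919 0.006 ]
(378, 285) 0.006 [0.5027 0.3478 0.006 ]
(264, 285) 0.006 [0.5063 0.3698 0.006 ]
circle [0.50536228 0.37007471] 0.021802217184026477
[ 9.86890670e-01 -1.61387678e-01 -9.07591755e-04]
```

Call:
{"api": "carry_out", "payload": {"plan": [[[3.5,0.7,-4,0,0,-0.02,9.3],[6.8,1.4,-8,0,0,-0.02,9.3],[6.8,1.4,-9,0,0,-0.02,9.3],[6.8,1.4,-9,0,0,-0.02,9.3],[6.8,1.4,-9,0,0,-0.02,9.3],[6.8,1.4,-9,0,0,-0.02,9.3]]]}}

```text
clock: 3.85
tcp_pos: [0.5067, 0.3687, 0.0834]
tcp_rot: [-0.001, 0.996, -0.093, 0.002]
contact_force: [-0.9, 0.5, 0.6]
finger_gap: 0.093
grip_force: 0.0
```

Call:
{"api": "carry_out", "payload": {"plan": [[[-0.1,0.1,-2,0,0,0,9.3],[-0.1,0.1,-4,0,0,0,9.3],[-0.1,0.1,-5.1,0,0,0,9.3],[-0.1,0.1,-5.1,0,0,0,9.3],[-0.1,0.1,-5.1,0,0,0,9.3],[-0.1,0.1,-5.1,0,0,0,5],[-0.1,0.1,-5.1,0,0,0,3.5],[-0.1,0.1,-5.1,0,0,0,2],[-0.1,0.1,-5.1,0,0,0,1.5],[-0.1,0.1,-5.1,0,0,0,1.5]]], "force": 45}}

```text
clock: 4.85
tcp_pos: [0.5045, 0.369, 0.0289]
tcp_rot: [-0.0, 0.996, -0.092, 0.0]
contact_force: [0.2, -0.5, -0.3]
finger_gap: 0.0577
grip_force: 0.0
```

Call:
{"api": "carry_out", "payload": {"plan": [[[0,0,0.3,0,0,0,4],[0,0,0.3,0,0,0,3],[0,0,0.3,0,0,0,2],[0,0,0.3,0,0,0,1.5],[0,0,0.3,0,0,0,1],[0,0,0.3,0,0,0,1],[0,0,0.3,0,0,0,1],[0,0,0.3,0,0,0,1],[0,0,0.3,0,0,0,1]]], "force": 45}}

```text
clock: 5.75
tcp_pos: [0.5044, 0.369, 0.0318]
tcp_rot: [-0.0, 0.996, -0.092, -0.0]
contact_force: [-0.4, 0.5, -0.2]
finger_gap: 0.0228
grip_force: 45.0
```

Call:
{"api": "carry_out", "payload": {"plan": [[[0,0,4,0,0,0,1],[0,0,9,0,0,0,1],[0,0,13,0,0,0,1],[0,0,14,0,0,0,1],[0,0,14,0,0,0,1],[0,0,14,0,0,0,1]]]}}

```text
clock: 6.35
tcp_pos: [0.5036, 0.3684, 0.1698]
tcp_rot: [0.001, 0.996, -0.093, -0.001]
contact_force: [0.6, -0.3, -1.7]
finger_gap: 0.0223
grip_force: 45.0
```

```bash
python3 - <<'E'
from station import r
from h import *
import pickle
s=r.state(); c=r.calibration("wrist"); im=r.capture("wrist")[:,:,::-1].copy(); print(s["tcp_pos"],s["tcp_rot"],s["contact_force"],s["finger_gap"],s["joint_vel"].round(3))
pickle.dump((c,s),open("w4.pkl","wb")); cv2.imwrite("pics/w4.png",im)
u,v=map(int,project(c,s["tcp_pos"])); print(u,v)
a=im[v-60:v+60,u-60:u+60]; print(v-60,u-60,a.shape)
cv2.imwrite("pics/crop4.png",cv2.resize(a,None,fx=5,fy=5,interpolation=0))
E
```

```text
[0.50360221 0.36843269 0.16978193] [ 7.98908407e-04  9.95711626e-01 -9.25023190e-02 -1.02012036e-03] [ 0.56867357 -0.25898024 -1.69325137] 0.02225080120912457 [-0.002  0.021  0.025 -0.     0.002  0.001]
252 242
182 192 (120, 120, 3)
```

View pics/crop4.png

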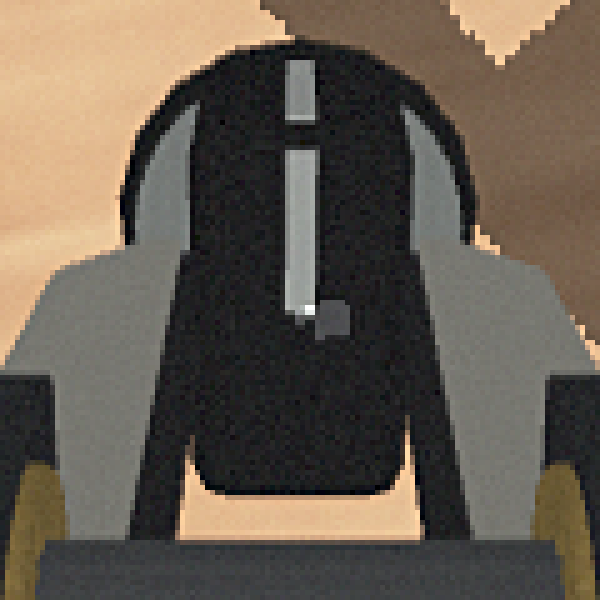

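The crop shows the gripped knob: pointer line at column 301, top bar edges at rows of about 140 (front) and 494 (back), and the skirt centred at column 300. It is straight in the fingers. I'll compute the axis in the tool frame.

```bash
python3 - <<'E'
from h import *
import pickle
c,s=pickle.load(open("w4.pkl","rb")); T=R.from_quat(np.roll(s["tcp_rot"],-1)); z=s["tcp_pos"][2]
f=lambda n,x,y,dz:print(n,(T.inv().apply(cast(c,(192+x/5-.5,182+y/5-.5),z+dz)-s["tcp_pos"])*1e3).round(2))
f("front",301,140,.0062);f("back",301,494,.0062);f("ptr end",301,148,.0062);f("ptr in",301,310,.0062);f("skirt L",122,200,-.026);f("skirt R",478,200,-.026);f("skirt front",302,40,-.029)
print(T.as_matrix().round(4))
E
```

```text
front [21.31 -0.65 -6.24]
back [-19.69  -0.68  -6.16]
ptr end [20.43 -0.65 -6.24]
ptr in [ 2.24 -0.66 -6.21]
skirt L [  3.36 -23.15  25.95]
skirt R [ 3.29 21.62 26.03]
skirt front [23.31 -0.5  28.96]
[[ 0.9829 -0.1842 -0.0022]
 [-0.1842 -0.9829 -0.0014]
 [-0.0019  0.0018 -1.    ]]
```

Call:
{"api": "carry_out", "payload": {"plan": [[[-1,-4,0,0,0,0,1],[-2,-8,0,0,0,0,1],[-3,-12,0,0,0,0,1],[-4,-16,0,0,0,0,1],[-5,-20,0,0,0,0,1],[-5.6,-24,0,0,0,0.01,1],[-5.6,-28,0,0,0,0.01,1],[-5.6,-32,0,0,0,0.01,1],[-5.6,-36,0,0,0,0.01,1],[-5.6,-39.5,0,0,0,0.01,1]]]}}

```text
clock: 7.4
tcp_pos: [0.4466, -0.0276, 0.1693]
tcp_rot: [-0.0, 0.996, -0.088, -0.002]
contact_force: [0.4, -0.1, -1.4]
finger_gap: 0.0224
grip_force: 45.0
```

Call:
{"api": "carry_out", "payload": {"plan": [[[0,0,-1,0,0,0,1],[0,0,-2,0,0,0,1],[0,0,-2.5,0,0,0,1],[0,0,-2.5,0,0,0,1],[0,0,-2.5,0,0,0,1],[0,0,-2.5,0,0,0,1]]]}}

```text
clock: 8.0
tcp_pos: [0.4487, -0.0253, 0.1471]
tcp_rot: [-0.0, 0.996, -0.087, 0.0]
contact_force: [0.1, 0.7, -0.9]
finger_gap: 0.0226
grip_force: 45.0
```

```bash
python3 - <<'E'
from station import r
s=r.state(); print(s["tcp_pos"].round(5),s["tcp_rot"].round(4),s["contact_force"].round(2),s["torque"].round(3),s["joint_vel"].round(3),s["qpos"].round(3))
E
```

```text
[ 0.44872 -0.02531  0.14711] [-0.000e+00  9.962e-01 -8.680e-02  3.000e-04] [ 0.13  0.73 -0.87] [ 0.053 -0.011  0.027] [-0.005 -0.004 -0.003 -0.002  0.001 -0.003] [-0.171 -0.248  1.976  0.     1.413  1.574]
```

Call:
{"api": "carry_out", "payload": {"plan": [[[-0.12,-0.1,-0.5,0,0,0,1],[-0.12,-0.1,-1,0,0,0,1],[-0.12,-0.1,-1.5,0,0,0,1],[-0.12,-0.1,-1.5,0,0,0,1],[-0.12,-0.1,-1.5,0,0,0,1],[-0.12,-0.1,-1.8,0,0,0,1],[-0.12,-0.1,-2.1,0,0,0,1],[-0.12,-0.1,-2.3,0,0,0,1],[-0.12,-0.1,-2.4,0,0,0,1],[-0.12,-0.1,-2.4,0,0,0,1]]]}}

```text
clock: 9.0
tcp_pos: [0.4471, -0.027, 0.1225]
tcp_rot: [-0.0, 0.996, -0.087, -0.0]
contact_force: [-0.1, -0.4, -0.6]
finger_gap: 0.0221
grip_force: 45.0
```

Call:
{"api": "carry_out", "payload": {"plan": [[[0,0,-0.2,0,0,0,1],[0,0,-0.4,0,0,0,1],[0,0,-0.6,0,0,0,1],[0,0,-0.8,0,0,0,1],[0,0,-1,0,0,0,1],[0,0,-1.2,0,0,0,1],[0,0,-1.2,0,0,0,1]]]}}

```text
clock: 9.7
tcp_pos: [0.447, -0.0269, 0.1104]
tcp_rot: [-0.0, 0.996, -0.088, -0.0]
contact_force: [0.0, 0.2, -1.0]
finger_gap: 0.0227
grip_force: 45.0
```

Call:
{"api": "carry_out", "payload": {"plan": [[[0,0,-0.2,0,0,0,1],[0,0,-0.4,0,0,0,1],[0,0,-0.6,0,0,0,1],[0,0,-0.75,0,0,0,1],[0,0,-0.75,0,0,0,1],[0,0,-0.75,0,0,0,1]]]}}

```text
clock: 10.3
tcp_pos: [0.4478, -0.0271, 0.1041]
tcp_rot: [0.0, 0.996, -0.087, 0.001]
contact_force: [-2.2, 0.8, 6.7]
finger_gap: 0.0227
grip_force: 45.0
```

Call:
{"api": "carry_out", "payload": {"plan": [[[0,0,-0.15,0,0,0,1],[0,0,-0.3,0,0,0,1],[0,0,-0.3,0,0,0,1],[0,0,-0.3,0,0,0,1]]]}}

```text
clock: 10.7
tcp_pos: [0.4483, -0.0272, 0.1022]
tcp_rot: [0.0, 0.996, -0.087, 0.001]
contact_force: [-4.3, 0.9, 13.0]
finger_gap: 0.0229
grip_force: 45.0
```

Call:
{"api": "carry_out", "payload": {"plan": [[[0,0,-0.05,0,0,0,1],[0,0,-0.05,0,0,0.12,1],[0,-0.01,-0.05,0,0,0.24,1],[0,-0.02,-0.05,0,0,0.36,1],[0,-0.02,-0.05,0,0,0.48,1],[0,-0.03,-0.05,0,0,0.6,1],[0,-0.03,-0.05,0,0,0.7,1],[0,-0.03,-0.05,0,0,0.7,1]]]}}

```text
clock: 11.5
tcp_pos: [0.4487, -0.0268, 0.1021]
tcp_rot: [0.0, 0.965, 0.261, 0.002]
contact_force: [-4.1, 4.6, 16.6]
finger_gap: 0.0224
grip_force: 45.1
```

```bash
python3 - <<'E'
from station import r
from h import *
s=r.state(); print(s["tcp_pos"].round(5),R.from_quat(np.roll(s["tcp_rot"],-1)).as_matrix().round(3),s["contact_force"].round(2),s["torque"].round(3),s["qpos"].round(3))
E
```

```text
[ 0.44871 -0.02678  0.10208] [[ 0.863  0.504  0.003]
 [ 0.504 -0.863  0.001]
 [ 0.003  0.001 -1.   ]] [-4.08  4.61 16.56] [ 0.987  0.841 -0.043] [-1.750e-01 -2.070e-01  2.027e+00  1.000e-03  1.319e+00  8.670e-01]
```

Call:
{"api": "carry_out", "payload": {"plan": [[[-0.03,0.04,0,0,0,0.12,1],[-0.03,0.04,0,0,0,0.24,1],[-0.03,0.04,0,0,0,0.36,1],[-0.03,0.04,0,0,0,0.48,1],[-0.03,0.04,0,0,0,0.58,1],[-0.03,0.04,0,0,0,0.66,1],[-0.03,0.04,0,0,0,0.7,1],[-0.03,0.04,0,0,0,0.7,1]]]}}

```text
clock: 12.3
tcp_pos: [0.4482, -0.0269, 0.102]
tcp_rot: [0.001, 0.818, 0.575, 0.001]
contact_force: [-4.6, 1.9, 15.8]
finger_gap: 0.0223
grip_force: 45.1
```

```bash
python3 - <<'E'
from station import r
from h import *
s=r.state(); c=r.calibration("wrist"); im=r.capture("wrist")[:,:,::-1].copy()
print(s["tcp_pos"].round(5),R.from_quat(np.roll(s["tcp_rot"],-1)).as_matrix().round(3),s["contact_force"].round(2),s["torque"].round(3))
u,v=map(int,project(c,s["tcp_pos"])); a=im[v-75:v+55,u-80:u+80]; print(u,v)
cv2.imwrite("pics/crop5.png",cv2.resize(a,None,fx=4,fy=4,interpolation=0))
E
```

```text
[ 0.44823 -0.02691  0.102  ] [[ 0.338  0.941  0.003]
 [ 0.941 -0.338 -0.   ]
 [ 0.001  0.003 -1.   ]] [-4.6   1.88 15.75] [ 0.448  0.951 -0.03 ]
251 243
```

View pics/crop5.png

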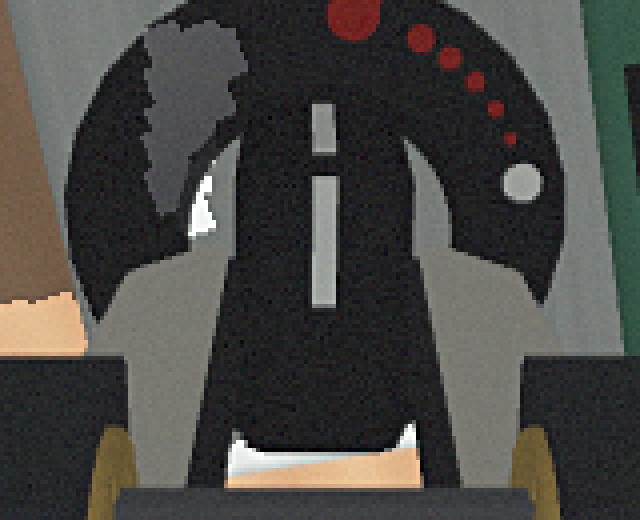

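The crop shows the pointer at the big red mark, slightly past it through the play, and the knob still straight in the fingers. I'll nudge it a little further to feel the stop.

Call:
{"api": "carry_out", "payload": {"plan": [[[0,0,0,0,0,0.04,1],[0,0,0,0,0,0.06,1],[0,0,0,0,0,0.06,1],[0,0,0,0,0,0.06,1]]]}}

```text
clock: 12.75
tcp_pos: [0.4482, -0.027, 0.102]
tcp_rot: [0.001, 0.801, 0.599, 0.001]
contact_force: [-5.0, 2.5, 16.0]
finger_gap: 0.0225
grip_force: 45.1
```

```bash
python3 - <<'E'
from station import r
from h import *
s=r.state()
print(s["tcp_pos"].round(5),R.from_quat(np.roll(s["tcp_rot"],-1)).as_matrix()[:,0].round(3),s["contact_force"].round(2),s["torque"].round(3),s["grip_force"])
E
```

```text
[ 0.4482  -0.02698  0.10201] [0.282 0.959 0.   ] [-4.97  2.49 15.99] [0.33  0.976 0.003] 45.12630522251129
```

```bash
python3 -c "
from station import r
print(r.hand_in())"
```

```text
the job is handed in; nothing more can be done
None
```

The job is handed in: the knob is home on the spindle and pressed in against the stop (about 16 N), turned about 1.46 rad anticlockwise to the red flame mark. It is still gripped at 45 N. I felt no clear torque from the turning stop, and the hand-in call returned no verdict.

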